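# Load the power relays into the stick tube

### The arm

A 6-joint arm with a two-finger parallel gripper is mounted at the origin on the work surface. World frame = base frame: x ahead of the robot, y to its left, z up, the work surface at z = 0. Lengths are in m, angles in degrees, forces in N, time in s.
With the tool pointing down it reaches from about 0.4 to 0.825 m from the base axis. Payload 7 kg.
Tool frame: the origin (TCP) lies midway between the tips of the shut fingers; the grasp point (between the pads) lies 19 mm behind it; z points along the fingers, y is the line along which they close (so a half turn about z gives the same grasp; the last joint's range is limited). The gripper opens to 88 mm and grips with 3 to 60 N. Pads are 19 mm wide; open, the fingers measure 130 mm over their backs; the gripper's body (78 mm by 193 mm) begins 47 mm behind the grasp point.
Start: joints at [-57.175, 20.546, 0.682, 0, -70.136, -16.507], TCP at [0.19, -0.648, 0.193] pointing down, gripper open.
Joint ranges: [-176.03, 176.03], [-82.01, 121.73], [-58.28, 71.71], [-173.87, 95.51], [-174.79, -0.11], [-173.66, 173.66]. Speed limits (degrees/s): [136.94, 136.94, 172.46, 180, 180, 180].

### API

Orientations are given as a 3x3 rotation matrix whose columns are the frame's x, y, z axes.
In Python, from rig import robot gives the robot as it stands. Calls block until the motion is done:
- robot.goto(position, orientation): joint-space move of the TCP to a pose.
- robot.servo_line(position, ori=None, speed=0.15): straight line of the TCP; ori=None keeps the orientation; speed is the mean speed in m/s.
- robot.movej(angles): joint-space move.
- robot.move_gripper(opening): opening from 0.0 (shut) to 1.0 (fully open); the grip force is fixed at half the most; returns when the fingers have stopped.
- robot.dwell(seconds).
- robot.ik(position, orientation): joint angles nearest the present ones, or None.
- robot.grab_frame(name): name is "side" or "top" or "wrist"; returns (picture, depth): 400x640x3 uint8, red, green, blue; 400x640 float32, m along the optical axis (not along the pixel's ray), 0 where there is no reading.
- robot.camera_info(name): a dict with "vfov" (degrees; the focal length in pixels is half the picture's height over the tangent of half this angle, whatever the lens; pixels are square), "cx", "cy" (the principal point, pixels), "k1" (the pictures are not rectified: a ray, as slopes to the right and down, at radius r is drawn at 1 + k1 r^2 times it, then the intrinsics apply), "view" (4x4, takes a point from world to camera coordinates); the wrist camera has in their place "T_tool_cam" (4x4, takes a point from camera to tool coordinates, whose origin is the TCP and whose axes are the flange's). Camera axes: x right, y down, z forward; pixel columns grow to the right and rows downward; lengths in m; the calibration is good to about 2 mm. A picture is of the moment at which its call begins: read the wrist's pose just before it. camera_info takes no time and is no camera call.
A pose or a line that the arm cannot do raises robot.Unreachable and nothing moves.
- robot.job_done(): hands the job in; it is judged then, once.
Readings, each from a call of its own:
- robot.read_t(): time.
- robot.read_qpos(): joint angles.
- robot.read_qvel(): joint speeds.
- robot.read_effort(): joint torques, N m.
- robot.read_position(): TCP position.
- robot.read_tcp_rot(): TCP orientation.
- robot.read_force(): force on the tool from outside, world axes, zero at the start.
- robot.read_ft_torque(): the same for the moment, N m.
- robot.read_grip_width(): opening from 0.0 (shut) to 1.0 (fully open).
- robot.read_finger_force(): force on a finger pad.
Only numpy, scipy, OpenCV 4.12 (cv2) and the standard library are available. Lean on these libraries where they do the work, as an engineer would, in place of code of your own. Each camera call takes 0.05 s, during which the arm holds its last target. There are 200 camera calls.

### The job

Load the two loose power relays from the mat into the clear stick tube on its sloping stand, behind the relay already in it and facing the same way, blade tabs uphill. Lay each one astride the bare rail above the tube's mouth, let go only when it rests there, and let it slide down until all three are home in one closed-up row. Leave the other things on the mat where they are.

Things in the scene. Friction and masses are not known exactly. Their poses are not given: they have to be found in the camera images.
- relay_a_mid (a point): Relay A, loose on the mat, standing on its pins: black, 44 mm long (x), 22 wide (y), 26 high (z), about 40 g. This point is its centre, 13 mm above the pin tips; x points to its blade end, y across, z up through its top. Full height from x -22 to +8 mm; from +8 to +22 mm a shoulder 10 mm lower carries two steel blade tabs. Either relay may go first.
- relay_b_mid (a point): Relay B, the same kind as A, also loose on the mat. This point is its centre, 13 mm above the pin tips; x points to its blade end, y across, z up through its top. Underneath, the pins form two rows along x, each 6 mm high, 2 mm thick and 40 mm long, with a clear gap of 17 mm between the rows; the housing's underside is 6 mm above the pin tips.
- relay_c_mid (a point): Relay C, the same kind, already in the tube at its lower end, against the rubber plug, blade tabs uphill. This point is its centre, 13 mm above the pin tips; x points to its blade end, y across, z up through its top. 
- relay_a_blades (a point): The foot of relay A's two blade tabs, on the shoulder, 15 mm from the relay's centre towards the blade end.
- relay_b_blades (a point): The same point of relay B.
- relay_c_blades (a point): The same point of relay C.
- tube: Rail and clear stick tube on the stand, fixed, sloping 30 degrees. Origin: the loading place, on the centre line of the rail's top face, 198 mm above the table. x points uphill along the rail, y across, z square to the slope (leaning 30 degrees downhill). The aluminium rail is 12 mm wide and bare, with nothing beside it, from x -40 to its upper end at x +35 mm; 12 mm down is a 14 mm wide bar.
- tube_mouth (a point): The tube's open mouth, on the rail's top, 40 mm downhill of the loading place. Inside, the tube is 29 mm wide and its roof 23 mm above the rail's top, with a 12 mm slot along it; outside 35 mm wide, 26 mm above the rail's top. A relay rides with its underside on the rail and a row of pins down each side, its centre then 7 mm above the rail's top. It slides down by itself once let go.
- tube_plug (a point): The face of the rubber plug that closes the tube's lower end, on the rail's top, 290 mm downhill of the loading place (x -290 mm of the tube). With all three home, the relay centres lie 22, 66 and 110 mm uphill of it.
- capacitor: A grey can capacitor standing on the mat, 22 mm across, 34 mm high, origin at the centre of its underside. A bystander.
- heatsink: A finned aluminium heat sink, 40 x 35 x 25 mm, origin at the centre of its underside. A bystander.
- circuit_board: A green circuit board, 65 x 95 mm, parts on it up to 17 mm high, origin at the centre of its underside. A bystander.
- tweezers: Steel tweezers, 125 mm long (their x), 7 mm high, lying on the mat, origin at their middle. A bystander.
- solder_spool: A spool of solder standing flat, 52 mm across, 32 mm high, origin at the centre of its underside. A bystander.
- flux_jar: A small white jar with a black cap, 44 mm across, about 35 mm high, origin at the centre of its underside. A bystander.
- screwdriver: A screwdriver, 150 mm long, lying on the mat, origin near its middle. A bystander.

How it is judged:
By the outcome, as a careful person would: the job done as asked, in the order asked, and still so for the second after the job is handed in, with the robot touching nothing.
It also fails if it takes over 64 s, if anything falls off the work surface, if the arm or the gripper's body presses on something with over 40 N, if the wrist force passes 120 N, or if a joint passes its speed limit or range.

## Working session

There is one attempt and no reset: what is moved stays moved. The work goes in short steps, each a Python script; the robot and the scene stay as the last script left them, time stands still between calls to the robot, and variables do not carry over. Pictures are saved under pics/ and viewed, at most 10 in all, crops included, and the job is handed in when it is done.

```bash
ls; mkdir -p pics; python3 - <<'E'
from rig import robot
import cv2,numpy as np
for n in ("top","side"):
    p,d=robot.grab_frame(n); cv2.imwrite(f"pics/{n}0.png",p[:,:,::-1]); np.savez(f"{n}0.npz",p=p,d=d)
    c=robot.camera_info(n); print(n,c)
print(robot.camera_info("wrist"),robot.read_t(),robot.read_tcp_rot())
E
```

```text
pics
top {'vfov': 48.17083726445408, 'cx': 318.85156673253334, 'cy': 197.31587870619077, 'k1': -0.008349906894651368, 'view': array([[ 0.01164592, -0.99977322, -0.0178294 ,  0.01035477],
       [-0.99241634, -0.00937449, -0.12256396,  0.52809994],
       [ 0.12236902,  0.01912156, -0.99230045,  1.19002145],
       [ 0.        ,  0.        ,  0.        ,  1.        ]])}
side {'vfov': 44.1263742306306, 'cx': 312.6518565238847, 'cy': 197.83796552498382, 'k1': -0.06506809556876654, 'view': array([[ 0.71012877, -0.70362507,  0.02507746, -0.3535819 ],
       [-0.34233642, -0.37618639, -0.86098175,  0.30877139],
       [ 0.61524214,  0.60282299, -0.50801728,  0.94026371],
       [ 0.        ,  0.        ,  0.        ,  1.        ]])}
{'vfov': 63.100464046266254, 'cx': 322.69647727149675, 'cy': 203.56436650227906, 'k1': -0.012169590795271608, 'T_tool_cam': array([[ 8.07449364e-04, -9.64489798e-01, -2.64118870e-01,
         7.02786691e-02],
       [ 9.99999663e-01,  8.18518778e-04,  6.81362913e-05,
         1.08783256e-04],
       [ 1.50469497e-04, -2.64118836e-01,  9.64490134e-01,
        -1.92232281e-01],
       [ 0.00000000e+00,  0.00000000e+00,  0.00000000e+00,
         1.00000000e+00]])} 0.1 [[-9.59732904e-01 -2.80913605e-01 -5.46834547e-04]
 [-2.80914103e-01  9.59731933e-01  1.37240262e-03]
 [ 1.39288010e-04  1.47075349e-03 -9.99998909e-01]]
```

View pics/top0.png

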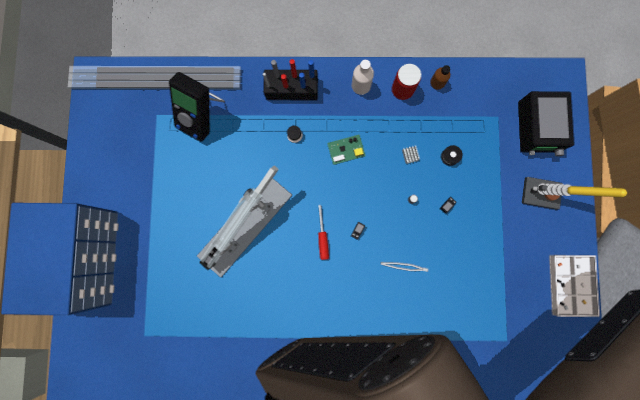

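View pics/side0.png

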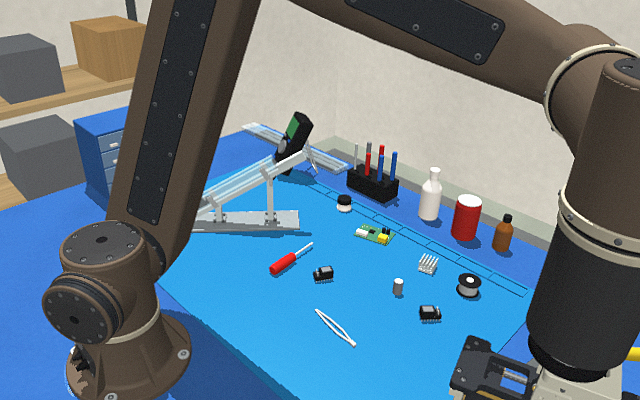

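The top view shows relays near (358,230) and (449,205). The tube runs from about (205,262), its low end, up to the rail end at about (275,170).

```bash
cat > h.py <<'E'
import numpy as np,cv2
from rig import robot
def intr(name):
    c=robot.camera_info(name); f=200/np.tan(np.radians(c["vfov"]/2)); return c,f
def campose(name):
    c,f=intr(name)
    if name=="wrist":
        T=np.eye(4);T[:3,:3]=robot.read_tcp_rot();T[:3,3]=robot.read_position(); return T@c["T_tool_cam"]
    return np.linalg.inv(c["view"])
def rays(name,uv):
    c,f=intr(name); uv=np.atleast_2d(np.asarray(uv,float))
    d=(uv-[c["cx"],c["cy"]])/f; s=d.copy()
    for _ in range(5): s=d/(1+c["k1"]*(s**2).sum(1,keepdims=True))
    return np.c_[s,np.ones(len(s))]
def cloud(name,d,T):
    v,u=np.mgrid[:400,:640]
    P=rays(name,np.c_[u.ravel(),v.ravel()])*d.reshape(-1,1)
    return (P@T[:3,:3].T+T[:3,3]).reshape(400,640,3)
def onplane(name,uv,T,z):
    r=rays(name,uv)@T[:3,:3].T; o=T[:3,3]; return o+r*((z-o[2])/r[:,2:])
def shot(name,tag):
    T=campose(name); p,d=robot.grab_frame(name)
    np.savez(tag+".npz",p=p,d=d,T=T); cv2.imwrite(f"pics/{tag}.png",p[:,:,::-1]); return p,cloud(name,d,T)
E
python3 - <<'E'
from h import *
np.set_printoptions(precision=3,suppress=True)
z=np.load("top0.npz");p,d=z["p"],z["d"]
X=cloud("top",d,campose("top"))
for (u,v) in [(358,230),(449,205),(414,200),(404,266),(322,240),(275,170),(272,175),(260,185),(247,197),(230,225),(208,258),(205,263)]: print(u,v,X[v,u])
# dark pixels = relays
for (u,v) in [(358,230),(449,205)]:
    a=X[v-12:v+13,u-12:u+13].reshape(-1,3); q=p[v-12:v+13,u-12:u+13].reshape(-1,3)
    m=(a[:,2]>.012); b=a[m]; print(b[:,:2].mean(0),b[:,2].max(),m.sum())
    uu=cv2.minAreaRect(b[:,:2].astype(np.float32)*1000); print(uu)
A=cv2.resize(p[210:250,338:378],(400,400),interpolation=cv2.INTER_CUBIC);B=cv2.resize(p[185:225,429:469],(400,400),interpolation=cv2.INTER_CUBIC)
cv2.imwrite("pics/rel.png",np.hstack([A,B])[:,:,::-1])
E
```

```text
358 230 [ 0.44  -0.091  0.031]
449 205 [ 0.51  -0.338  0.032]
414 200 [ 0.522 -0.242  0.04 ]
404 266 [ 0.344 -0.219  0.001]
322 240 [0.412 0.006 0.023]
275 170 [0.571 0.117 0.207]
272 175 [0.56  0.125 0.199]
260 185 [0.537 0.154 0.191]
247 197 [0.512 0.191 0.155]
230 225 [0.445 0.241 0.106]
208 258 [0.361 0.302 0.078]
205 263 [0.347 0.311 0.07 ]
[ 0.438 -0.088] 1.2457694570960123 139
((411.34783935546875, -62.14298629760742), (32.47263717651367, 123.5504150390625), 45.82863235473633)
[ 0.509 -0.331] 1.2457694570960123 140
((445.5152282714844, -193.68321228027344), (34.07264709472656, 394.47515869140625), 24.76801109313965)
```

View pics/rel.png

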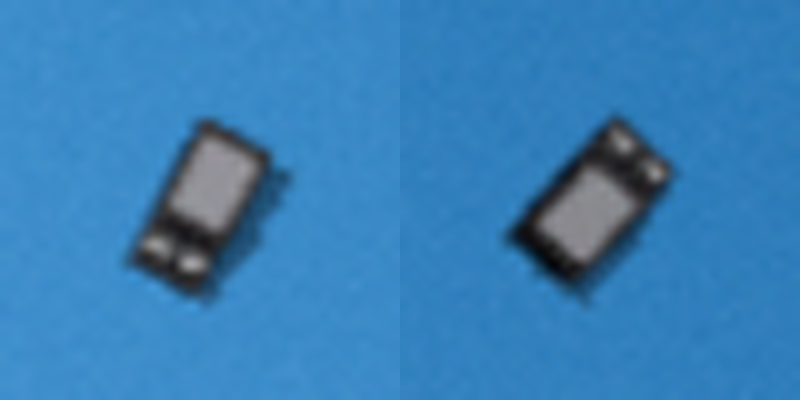

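Left relay's blades point down-left in the image, the right one's up-right. Next I check IK for both tool-x choices and look closely at the rail with the wrist camera.

```bash
cat >> h.py <<'E'
def tubeR(h,tilt=30):
    h=np.radians(h);t=np.radians(tilt);u=np.array([np.cos(h),np.sin(h),0]);z=np.array([0,0,1.])
    x=np.cos(t)*u+np.sin(t)*z; zz=np.cos(t)*z-np.sin(t)*u; return np.c_[x,np.cross(zz,x),zz]
def toolR(F,s): # tool over frame F (z up): tool x = s*F.x
    return np.c_[s*F[:,0],-s*F[:,1],-F[:,2]]
def flatR(h): return tubeR(h,0)
E
python3 - <<'E'
from h import *
np.set_printoptions(precision=3,suppress=True)
F=tubeR(-42);O=np.array([.553,.133,.198])
R1=np.array([.438,-.09,0]),156; R2=np.array([.509,-.336,0]),-38
for s in (1,-1):
    for dz in (.1,.0): print(s,dz,robot.ik(O+dz*F[:,2],toolR(F,s)))
    for p,h in (R1,R2):
        for z in (.14,.003): print('  pick',robot.ik(p+[0,0,z],toolR(flatR(h),s)))
E
```

```text
1 0.1 [ 60.153  -0.241 -32.084  31.706 -68.44  -26.755]
1 0.0 [ 52.372   4.488 -40.402  37.898 -54.254 -29.499]
  pick [  13.789    1.179  -31.195    0.     -57.626 -127.789]
  pick [  13.789   12.187  -41.133   -0.     -36.68  -127.789]
  pick [-15.1    16.668 -12.095   0.    -61.237  67.1  ]
  pick [-15.1    24.863 -20.451   0.    -44.687  67.1  ]
-1 0.1 [ 60.153  -0.241 -32.084  31.706 -68.44  153.245]
-1 0.0 [ 52.372   4.488 -40.402  37.898 -54.254 150.501]
  pick [ 13.789   1.179 -31.195   0.    -57.626  52.211]
  pick [ 13.789  12.187 -41.133   0.    -36.68   52.211]
  pick [ -15.1     16.668  -12.095    0.     -61.237 -112.9  ]
  pick [ -15.1     24.863  -20.451    0.     -44.687 -112.9  ]
```

```bash
python3 - <<'E'
from h import *
F=tubeR(-42);O=np.array([.553,.133,.198])
robot.goto(O+.10*F[:,2],toolR(F,1)); print(robot.read_t()); shot("wrist","rail")
robot.goto(np.array([.438,-.09,.13]),toolR(flatR(156),1)); print(robot.read_t()); shot("wrist","rel1")
a=cv2.imread("pics/rail.png");b=cv2.imread("pics/rel1.png")
cv2.imwrite("pics/two.png",np.vstack([a[100:400],b[100:400]]))
E
```

```text
3.2167
4.8167
```

View pics/two.png

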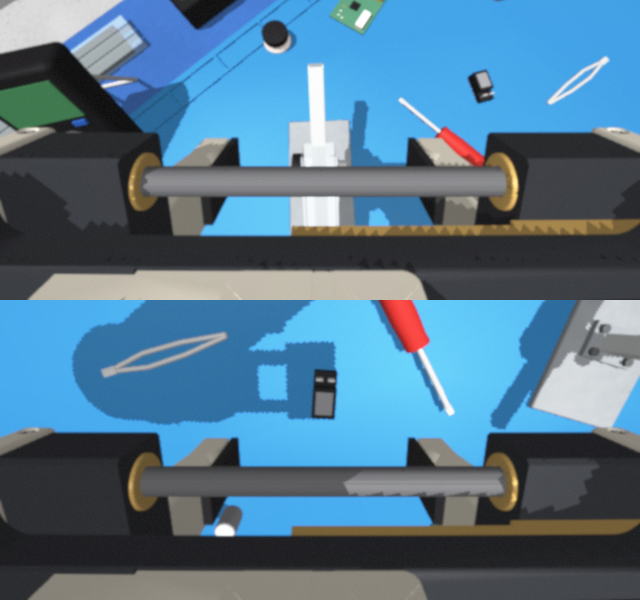

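Rail view: the bare rail runs from the mouth at about (318,243) to its upper end at about (316,165) in full-image pixels. Relay view: relay 1 spans about (313–337, 170–218), blades up.

```bash
cat >> h.py <<'E'
def relay(tag,c,r=.045):
    z=np.load(tag+".npz");p,d,T=z["p"],z["d"],z["T"];X=cloud("wrist",d,T)
    g=p.astype(int); m=(X[...,2]>.019)&(X[...,2]<.05)&(np.hypot(X[...,0]-c[0],X[...,1]-c[1])<r)
    rect=cv2.minAreaRect((X[m][:,:2]*1000).astype(np.float32))
    q=X[m]; return rect,q.mean(0),np.median(q[:,2]),m.sum()
E
python3 - <<'E'
from h import *
np.set_printoptions(precision=4,suppress=True)
print(relay("rel1",(.438,-.09)))
z=np.load("rel1.npz");T=z["T"];X=cloud("wrist",z["d"],T)
print("floor",np.median(X[150:160,340:360,2]))
m=(z["p"].max(2)<150)&(X[...,2]>.004);m[:, :300]=0;m[:,350:]=0;m[:160]=0;m[230:]=0
r=np.where(m.any(1))[0];c=np.where(m.any(0))[0];print("px rows",r.min(),r.max(),"cols",c.min(),c.max())
F=flatR(156)
q=X[m]; loc=(q-[.438,-.09,0])@F; print("loc min/max",np.percentile(loc,[1,50,99],axis=0))
top=loc[loc[:,2]>.021]; print("top",np.percentile(top,[1,50,99],axis=0))
# rail
z=np.load("rail.npz");T=z["T"];X=cloud("wrist",z["d"],T)
F=tubeR(-42);O=np.array([.553,.133,.198])
L=(X-O)@F
prev=None
for v in range(160,250,8):
    mm=np.where((np.abs(L[v,:,2])<.012)&(np.abs(L[v,:,1])<.03))[0]
    if len(mm): print(v,mm.min(),mm.max(),np.median(L[v,mm],axis=0), L[v,mm,1].min(),L[v,mm,1].max())
E
```

```text
(((441.2973937988281, -89.41633605957031), (21.949398040771484, 43.58522033691406), 62.35829544067383), array([ 0.4426, -0.0901,  0.0273]), np.float64(0.0289362491116803), np.int64(962))
floor 0.003154642355860021
px rows 168 218 cols 311 336
loc min/max [[-0.024  -0.0124  0.0106]
 [-0.0007 -0.002   0.0287]
 [ 0.0196  0.0092  0.0313]]
top [[-0.0242 -0.0122  0.0223]
 [-0.0076 -0.0011  0.0292]
 [ 0.0137  0.0092  0.0316]]
168 308 322 [0.0259 0.0072 0.005 ] 0.0010629718238619854 0.013958511306625811
176 308 322 [0.0186 0.0073 0.0045] 0.001043935508378847 0.01412958213593555
184 309 323 [0.0114 0.0065 0.0051] 0.00013989557572825567 0.012723082377473893
192 309 323 [0.0039 0.0065 0.0045] 0.00013940142399126898 0.01333785391407522
200 310 323 [-0.0035  0.0061  0.0049] 0.00014152317652061907 0.01203209584041883
208 310 324 [-0.0111  0.0056  0.0047] -0.0008161610271948831 0.012563294159292363
216 310 324 [-0.0187  0.0057  0.005 ] -0.0008146794006473484 0.012602696161654695
224 311 324 [-0.0265  0.0053  0.005 ] -0.000819692574717447 0.011291779681708247
232 311 324 [-0.0345  0.0053  0.0046] -0.0008263107174620777 0.011833647091446567
240 311 325 [-0.0424  0.0049  0.0049] -0.001819395707176899 0.011920384941215507
248 301 335 [-0.0513  0.0049  0.003 ] -0.010949543491508618 0.020671905452401523
```

```bash
cat >> h.py <<'E'
def pick(c,h):
    F=flatR(h);R=toolR(F,1);g=np.array([c[0],c[1],0])-.006*F[:,0]
    robot.move_gripper(.6)
    robot.goto(g+[0,0,.06],R); robot.servo_line(g+[0,0,.005],speed=.08)
    print("f",robot.read_force(),robot.read_position())
    robot.move_gripper(0.0); print("grip",robot.read_grip_width(),robot.read_finger_force())
    robot.servo_line(g+[0,0,.12],speed=.15)
def tubepose():
    F0=tubeR(-42);F=tubeR(-40.1)
    O=np.array([.553,.133,.198])+F0@[-.0075,.0060,.0043]; return O,F
E
python3 - <<'E'
from h import *
np.set_printoptions(precision=4,suppress=True)
print(tubepose())
pick((.4413,-.0894),152.4)
O,F=tubepose()
off=-.006*F[:,0]+(.007-.013+.005)*F[:,2]   # TCP relative to tube origin when seated
robot.goto(O+off+.035*F[:,2],toolR(F,1)); print(robot.read_t(),robot.read_grip_width(),robot.read_force())
shot("wrist","held1"); shot("side","held1s")
a=cv2.imread("pics/held1.png")[150:350,200:440];b=cv2.imread("pics/held1s.png")[110:230,240:400]
cv2.imwrite("pics/held.png",np.hstack([cv2.resize(a,(360,300)),cv2.resize(b,(400,300))]))
E
```

```text
(array([0.5506, 0.1432, 0.198 ]), array([[ 0.6624,  0.6441, -0.3825],
       [-0.5578,  0.7649,  0.3221],
       [ 0.5   , -0.    ,  0.866 ]]))
f [ 0.8428  0.1071 -0.1199] [ 0.4471 -0.0921  0.0056]
grip 0.004591218950308266 0.0
10.3583 0.0053993923961314265 [-0.3334 -0.0625 -0.4521]
```

View pics/held.png

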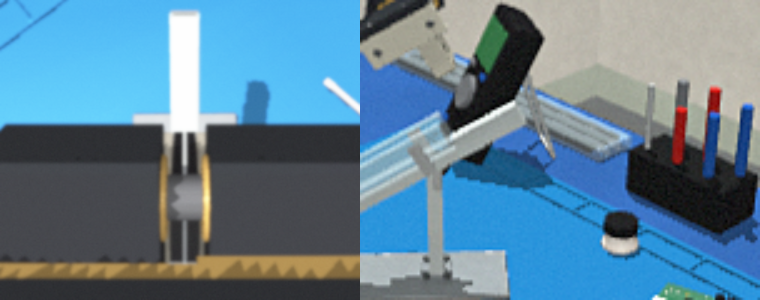

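The gripper came away empty (width about 0). The side crop also shows it further down the tube than I expected. I'll look at the whole side frame to see why.

```bash
python3 - <<'E'
from h import *
np.set_printoptions(precision=4,suppress=True)
print(robot.read_position(),robot.read_tcp_rot(),robot.read_qpos())
c,f=intr("side")
O,F=tubepose()
def proj(P):
    q=c["view"]@np.append(P,1);s=q[:2]/q[2];s=s*(1+c["k1"]*(s@s));return s*f+[c["cx"],c["cy"]]
print("tcp",proj(robot.read_position()),"O",proj(O),"end",proj(O+.035*F[:,0]),"mouth",proj(O-.04*F[:,0]),"rel1",proj(np.array([.4413,-.0894,.02])))
z=np.load("held1s.npz");X=cloud("side",z["d"],z["T"])
# compare relay in side before/after
z0=np.load("side0.npz"); 
for nm,zz in (("before",z0),("after",z)):
    X=cloud("side",zz["d"],campose("side"))
    m=(X[...,2]>.018)&(X[...,2]<.04)&(np.hypot(X[...,0]-.44,X[...,1]+.09)<.05); print(nm,m.sum(),X[m].mean(0))
E
```

```text
[0.5336 0.1568 0.2241] [[ 0.6614 -0.6457  0.3815]
 [-0.5593 -0.7636 -0.3228]
 [ 0.4997  0.0001 -0.8662]] [ 56.7791   2.3852 -38.4498  35.5054 -58.6525 -28.4291]
tcp [281.342  148.1759] O [289.8739 157.2654] end [301.7669 150.9241] mouth [276.4315 164.4391] rel1 [322.6128 272.5807]
before 175 [ 0.4396 -0.0926  0.0262]
after 178 [ 0.4395 -0.0926  0.0262]
```

View pics/held1s.png

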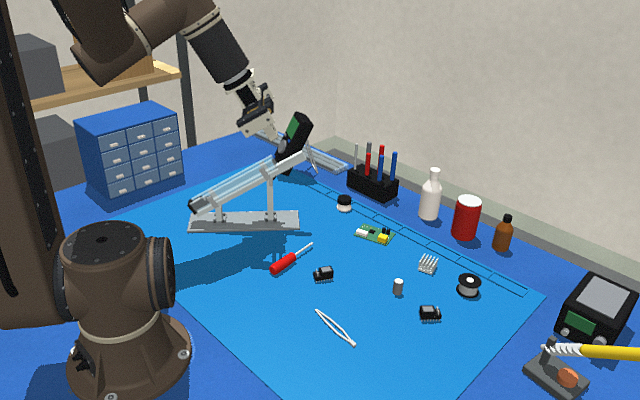

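Relay 1 never moved and the shut fingertips project where expected, so the arm model is sound. I'll redo the descent and look from the side before closing.

```bash
python3 - <<'E'
from h import *
np.set_printoptions(precision=4,suppress=True)
O,F=tubepose(); robot.servo_line(robot.read_position()+.05*F[:,2],speed=.2)
F=flatR(152.4);R=toolR(F,1);g=np.array([.4413,-.0894,0])-.006*F[:,0]
robot.goto(g+[0,0,.06],R); robot.move_gripper(.6); print(robot.read_grip_width())
shot("side","pa")
robot.servo_line(g+[0,0,.005],speed=.08); print(robot.read_position(),robot.read_tcp_rot(),robot.read_force(),robot.read_t())
shot("side","pb");shot("wrist","pc")
a=cv2.imread("pics/pa.png")[200:300,270:390];b=cv2.imread("pics/pb.png")[200:300,270:390]
c=cv2.imread("pics/pc.png")
cv2.imwrite("pics/pick.png",np.vstack([np.hstack([cv2.resize(a,(360,300)),cv2.resize(b,(360,300))]),cv2.resize(c[160:360,140:500],(720,300))[:300]]))
E
```

```text
0.5991725538194751
[ 0.4469 -0.0921  0.0053] [[-0.8863  0.4631  0.0004]
 [ 0.4631  0.8863 -0.    ]
 [-0.0003  0.0001 -1.    ]] [-0.3435  0.2877  0.2558] 14.3417
```

View pics/pick.png

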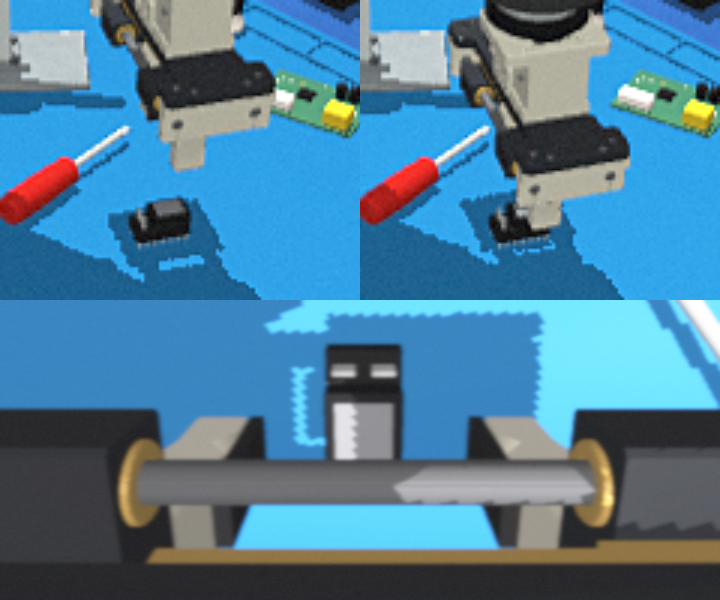

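Side view: the near finger's tip ends at about (332,275), visibly above the relay's base and over its rear end. So the fingers are too high, too far back, or both; I'll quantify that from the depth data.

```bash
python3 - <<'E'
from h import *
np.set_printoptions(precision=4,suppress=True)
c,f=intr("side")
def proj(P):
    q=c["view"]@np.append(P,1);s=q[:2]/q[2];s=s*(1+c["k1"]*(s@s));return s*f+[c["cx"],c["cy"]]
p=robot.read_position();R=robot.read_tcp_rot()
for y in (-.0265,.0265):
    for x in (-.0095,.0095): print(y,x,proj(p+R@[x,y,0]))
z=np.load("pb.npz");X=cloud("side",z["d"],z["T"]);L=(X-p)@R
for v in range(250,284,3): print(v,[(u,*np.round(1000*L[v,u]).astype(int)) for u in (322,326,330,334,338)])
z=np.load("pc.npz");X=cloud("wrist",z["d"],z["T"]);L=(X-p)@R
for v,u in [(195,312),(215,312),(230,305),(235,312),(230,330),(170,350)]: print(v,u,X[v,u],L[v,u]*1000,z["d"][v,u])
E
```

```text
-0.0265 -0.0095 [332.451  283.2761]
-0.0265 0.0095 [324.649  284.7292]
0.0265 -0.0095 [325.2229 269.3011]
0.0265 0.0095 [317.6727 270.6402]
250 [(322, np.int64(38), np.int64(-79), np.int64(-143)), (326, np.int64(31), np.int64(-82), np.int64(-143)), (330, np.int64(22), np.int64(-83), np.int64(-142)), (334, np.int64(15), np.int64(-87), np.int64(-144)), (338, np.int64(7), np.int64(-89), np.int64(-144))]
253 [(322, np.int64(39), np.int64(-82), np.int64(-137)), (326, np.int64(33), np.int64(-90), np.int64(-142)), (330, np.int64(26), np.int64(-95), np.int64(-144)), (334, np.int64(19), np.int64(-98), np.int64(-145)), (338, np.int64(9), np.int64(-95), np.int64(-140))]
256 [(322, np.int64(40), np.int64(-85), np.int64(-132)), (326, np.int64(35), np.int64(-97), np.int64(-140)), (330, np.int64(26), np.int64(-94), np.int64(-136)), (334, np.int64(16), np.int64(-93), np.int64(-133)), (338, np.int64(9), np.int64(-96), np.int64(-134))]
259 [(322, np.int64(38), np.int64(-81), np.int64(-121)), (326, np.int64(34), np.int64(-94), np.int64(-130)), (330, np.int64(26), np.int64(-95), np.int64(-129)), (334, n
[... 1886 characters left out ...]
t64(1))]
283 [(322, np.int64(13), np.int64(-17), np.int64(2)), (326, np.int64(4), np.int64(-21), np.int64(1)), (330, np.int64(-5), np.int64(-23), np.int64(1)), (334, np.int64(-14), np.int64(-25), np.int64(2)), (338, np.int64(-22), np.int64(-30), np.int64(-1))]
195 312 [ 0.4209 -0.0847  0.0188] [ 26.6272  -5.5338 -13.2836] 0.1841118
215 312 [ 0.4313 -0.0902  0.019 ] [ 14.8603  -5.6188 -13.499 ] 0.18700907
230 305 [ 0.4344 -0.0958  0.0295] [  9.5335  -9.1599 -23.998 ] 0.17828715
235 312 [ 0.4389 -0.0939  0.029 ] [  6.4427  -5.3671 -23.5263] 0.17955843
230 330 [ 0.4406 -0.0836  0.03  ] [  9.72     4.5137 -24.4778] 0.17777786
170 350 [ 0.4211 -0.0593  0.0026] [38.2117 16.9925  2.9212] 0.19668984
```

The tips sit about 38 mm behind the nominal TCP at this opening. I'll check whether the same offset shows in the earlier frames, shut (held1s) and at 0.6 (pa).

```bash
python3 - <<'E'
from h import *
np.set_printoptions(precision=4,suppress=True)
z=np.load("held1s.npz");X=cloud("side",z["d"],z["T"])
O,F=tubepose();R=toolR(F,1)
p=np.array([0.5336,0.1568,0.2241])
L=(X-p)@R*1000
def lowest(L,tag):
    m=(np.abs(L[...,0])<14)&(np.abs(L[...,1])<70)&(L[...,2]>-110)&(L[...,2]<6)
    for lo in range(-110,6,8):
        mm=m&(L[...,2]>=lo)&(L[...,2]<lo+8); 
        if mm.sum()>0: print(tag,lo,mm.sum(),"x",np.percentile(L[mm][:,0],[5,95]),"y",np.percentile(L[mm][:,1],[5,95]))
lowest(L,"shut")
z=np.load("pa.npz");X=cloud("side",z["d"],z["T"]);F=flatR(152.4)
p=np.array([.4413,-.0894,.06])-np.r_[.006*F[:,0]]
lowest((X-p)@toolR(F,1)*1000,"0.6")
E
```

```text
shut -78 26 x [-9.5247 10.9456] y [16.3122 22.5281]
shut -70 34 x [-8.3001 11.9366] y [-6.7513 20.5889]
shut -62 37 x [-7.0358 11.7475] y [-12.2221  18.7018]
shut -54 33 x [-9.4303 11.6671] y [-6.9003 17.334 ]
shut -46 34 x [-9.2851 11.9645] y [-9.5185 17.0406]
shut -38 3 x [-6.3454  7.6432] y [ 9.1475 12.364 ]
0.6 -110 2 x [12.8924 13.424 ] y [28.8298 33.5001]
0.6 -102 8 x [ 7.2356 13.2451] y [28.2315 31.837 ]
0.6 -94 11 x [ 3.5784 10.9071] y [28.542  41.1636]
0.6 -86 3 x [2.7125 5.6417] y [29.426 33.323]
0.6 -70 17 x [-8.7411 10.2323] y [-46.6294 -41.5745]
0.6 -62 30 x [-8.9654 10.8016] y [-45.2749 -36.2653]
0.6 -54 29 x [-9.1774 11.1724] y [-43.9714 -35.7159]
0.6 -46 45 x [-7.6959 10.96  ] y [-43.1071  34.7019]
0.6 -38 5 x [-8.574   4.5407] y [-40.4505  14.4562]
```

The true fingertips sit about 38 mm behind the reported TCP at both openings, so the reported tool length is wrong. I'll correct for it, descend in guarded steps and grip.

```bash
cat >> h.py <<'E'
TIP=.038   # real tips lie this far behind the reported TCP (measured)
def guarded(target,speed,lim,step=.002):
    """straight line in small steps, stop when the force grows by lim"""
    f0=robot.read_force(); p=robot.read_position(); d=np.asarray(target)-p; n=max(1,int(np.ceil(np.linalg.norm(d)/step)))
    for i in range(1,n+1):
        robot.servo_line(p+d*i/n,speed=speed)
        df=np.linalg.norm(robot.read_force()-f0)
        if df>lim: print("contact",i,n,df); return True
    return False
def grip():
    robot.move_gripper(0.0); print("grip",robot.read_grip_width(),robot.read_finger_force())
E
python3 - <<'E'
from h import *
np.set_printoptions(precision=4,suppress=True)
g=robot.read_position().copy()
g[2]=.012-TIP; robot.servo_line(g,speed=.06)
g[2]=.006-TIP; print(guarded(g,.05,5),robot.read_position(),robot.read_force())
grip()
g[2]=.09; robot.servo_line(g,speed=.15); print(robot.read_grip_width(),robot.read_finger_force(),robot.read_force(),robot.read_t())
E
```

```text
contact 3 3 21.080319222929322
True [ 0.4474 -0.0921 -0.0308] [-5.6038  1.8086 20.1191]
grip 0.24957924120554986 32.50974344507995
0.24867280434618258 29.998039305210114 [-0.0154  0.9355 -1.6182] 17.4333
```

Gripped at 22 mm width. Mat contact puts the tips, and so the pin tips, 31 mm behind the reported TCP. Now hover over the rail and check the lateral fit.

```bash
cat >> h.py <<'E'
PIN=.031
def seat(h):  # TCP for relay hovering h above seated, relay centre at tube x=0
    O,F=tubepose(); return O-.006*F[:,0]+(-.006-PIN+h)*F[:,2], toolR(F,1)
def lateral(tag):
    z=np.load(tag+".npz");p,d,T=z["p"],z["d"],z["T"];X=cloud("wrist",d,T)
    W=T@np.linalg.inv(robot.camera_info("wrist")["T_tool_cam"]); L=(X-W[:3,3])@W[:3,:3]*1000
    O,F=tubepose(); Q=(X-O)@F*1000
    rail=(np.abs(Q[...,2])<5)&(np.abs(Q[...,1])<20)&(Q[...,0]>-30)&(Q[...,0]<40)
    rel=(L[...,2]>-62)&(L[...,2]<-42)&(np.abs(L[...,1])<16)&(L[...,0]>8)&(L[...,0]<40)
    for nm,m in (("rail",rail),("rel",rel)):
        for v in range(120,300,6):
            u=np.where(m[v])[0]
            if len(u)>5: print(nm,v,u.min(),u.max(),"toolx %.1f z %.1f  ymid %.2f w %.1f"%(np.median(L[v,u,0]),np.median(L[v,u,2]),(L[v,u.min(),1]+L[v,u.max(),1])/2,np.ptp(L[v,u,1])))
E
python3 - <<'E'
from h import *
p,R=seat(.09); robot.goto(p,R); p,R=seat(.025); robot.servo_line(p,R,speed=.12)
print(robot.read_t(),robot.read_position(),p,robot.read_force())
shot("wrist","h1"); shot("side","h1s"); lateral("h1")
a=cv2.imread("pics/h1.png")[100:320,180:460];b=cv2.imread("pics/h1s.png")[110:210,230:350]
cv2.imwrite("pics/hov.png",np.hstack([cv2.resize(a,(420,330)),cv2.resize(b,(380,330))]))
E
```

```text
19.7083 [0.55150007 0.14254088 0.18501445] [0.55120504 0.14272585 0.1845816 ] [-0.15448452  0.03142309 -0.03087678]
rail 174 313 334 toolx 39.2 z -12.4  ymid -0.23 w 11.7
rail 180 314 334 toolx 35.9 z -12.7  ymid 0.07 w 11.2
rail 186 314 334 toolx 32.4 z -12.4  ymid 0.08 w 11.3
rail 192 314 334 toolx 28.9 z -12.4  ymid 0.06 w 11.3
rail 198 314 334 toolx 25.4 z -12.5  ymid 0.09 w 11.4
rel 204 300 344 toolx 30.2 z -42.7  ymid -0.99 w 21.0
rel 210 299 346 toolx 29.3 z -49.8  ymid -0.70 w 21.5
rel 216 299 346 toolx 26.4 z -49.8  ymid -0.73 w 21.6
rel 222 299 346 toolx 24.0 z -51.3  ymid -0.71 w 21.6
rel 228 299 346 toolx 23.5 z -58.1  ymid -0.73 w 21.9
rel 234 300 346 toolx 17.6 z -49.7  ymid -0.46 w 21.4
rel 240 299 353 toolx 16.1 z -53.4  ymid 1.37 w 25.8
rel 246 291 358 toolx 15.6 z -59.2  ymid 0.15 w 31.6
rel 252 290 359 toolx 12.7 z -59.1  ymid -0.00 w 31.9
rel 258 290 359 toolx 10.1 z -59.8  ymid 0.43 w 31.0
```

View pics/hov.png

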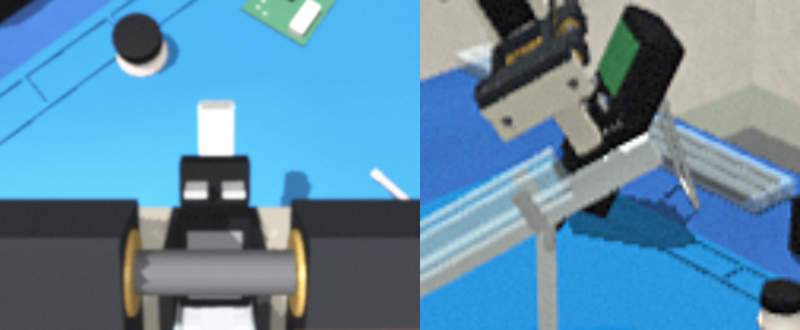

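Hover: the relay is held squarely, blades uphill. The rail is at tool y +0.1 mm and the relay at -0.7 mm, so I'll correct by 0.7 mm, then lower until contact and release.

```bash
cat >> h.py <<'E'
def place(dy):  # dy in m, tool y
    p,R=seat(.025); y=R[:,1]*dy
    robot.servo_line(p+y,R,speed=.1)
    p,_=seat(.004); robot.servo_line(p+y,R,speed=.08); print("f",robot.read_force())
    p,_=seat(-.004); c=guarded(p+y,.03,4,.001)
    O,F=tubepose(); q=robot.read_position(); print(c,"h",(q-seat(0)[0])@F[:,2],robot.read_force())
    robot.move_gripper(.5); robot.dwell(.3)
    robot.servo_line(robot.read_position()+.09*F[:,2],speed=.2); print(robot.read_t())
E
python3 - <<'E'
from h import *
np.set_printoptions(precision=4,suppress=True)
place(.0007)
robot.goto(np.array([.509,-.333,.13]),toolR(flatR(-38),1)); shot("wrist","rel2")
print(relay("rel2",(.509,-.336)),robot.read_t()); shot("side","s1");shot("top","t1")
a=cv2.imread("pics/rel2.png");b=cv2.imread("pics/s1.png")[110:230,170:330]; c=cv2.imread("pics/t1.png")[150:280,190:310]
cv2.imwrite("pics/chk.png",np.vstack([cv2.resize(a,(480,300))[:250],np.hstack([cv2.resize(b,(266,200)),cv2.resize(c,(214,200))])]))
E
```

```text
f [-0.5545 -0.7632 -0.5781]
contact 7 8 8.211868865634134
True h -0.0021742997175424913 [-3.8972  1.0746  6.694 ]
23.7417
(((514.792236328125, -337.4500732421875), (21.964075088500977, 43.71648406982422), 47.093204498291016), array([ 0.5137, -0.3364,  0.0274]), np.float64(0.028864449389242097), np.int64(981)) 25.6833
```

View pics/chk.png

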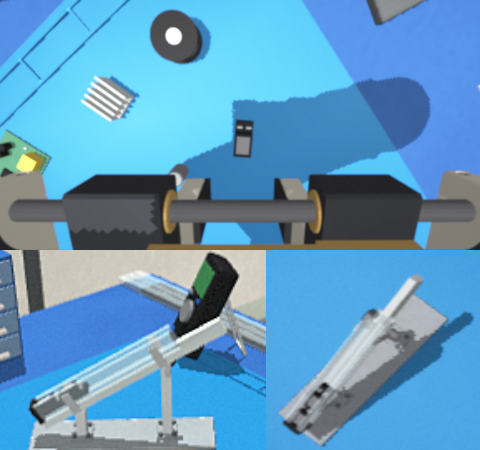

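Relay 1 has slid home behind C (side and top crops show the rail bare and the row at the low end). Relay 2 measured at (0.5148, -0.3375), heading -42.9°. Pick it up now.

```bash
python3 - <<'E'
from h import *
np.set_printoptions(precision=4,suppress=True)
F=flatR(-42.9);R=toolR(F,1);g=np.array([.5148,-.3375,0])-.006*F[:,0]
robot.move_gripper(.55)
robot.goto(g+[0,0,.04],R); robot.servo_line(g+[0,0,-.024],speed=.08)
print(guarded(g+[0,0,-.0300],.04,5),robot.read_position(),robot.read_force())
grip()
robot.servo_line(g+[0,0,.09],speed=.15); print(robot.read_grip_width(),robot.read_finger_force(),robot.read_t())
p,R=seat(.09); robot.goto(p,R); p,R=seat(.025); robot.servo_line(p,R,speed=.12)
print(robot.read_t(),robot.read_position(),p)
shot("wrist","h2"); lateral("h2")
E
```

```text
False [ 0.5103 -0.3334 -0.0302] [ 0.0325 -0.2651 -0.4997]
grip 0.247911428239205 30.000122487545013
0.24869477171127738 30.00006079673767 30.0417
32.6667 [0.5515 0.1426 0.185 ] [0.5512 0.1427 0.1846]
rail 174 314 334 toolx 39.2 z -12.5  ymid 0.09 w 11.1
rail 180 314 334 toolx 35.8 z -12.4  ymid 0.06 w 11.3
rail 186 314 334 toolx 32.3 z -12.1  ymid 0.07 w 11.3
rail 192 314 334 toolx 28.9 z -12.3  ymid 0.07 w 11.3
rail 198 314 334 toolx 25.4 z -12.5  ymid 0.09 w 11.4
rail 204 314 334 toolx 21.9 z -12.4  ymid 0.08 w 11.4
rel 210 300 345 toolx 28.0 z -45.5  ymid -0.74 w 21.2
rel 216 299 346 toolx 26.1 z -48.9  ymid -0.78 w 21.8
rel 222 299 346 toolx 23.2 z -48.8  ymid -0.80 w 21.8
rel 228 300 346 toolx 21.7 z -53.0  ymid -0.51 w 21.5
rel 234 300 345 toolx 20.6 z -57.6  ymid -0.72 w 21.0
rel 240 300 355 toolx 14.2 z -48.7  ymid 1.93 w 26.7
rel 246 291 358 toolx 13.9 z -55.1  ymid 0.18 w 31.6
rel 252 290 359 toolx 12.4 z -58.4  ymid 0.04 w 31.8
rel 258 290 355 toolx 9.9 z -59.2  ymid -0.61 w 28.8
```

Same alignment as before, so I'll place it the same way, back off clear and check the row.

```bash
python3 - <<'E'
from h import *
np.set_printoptions(precision=4,suppress=True)
place(.0008)
robot.goto(np.array([.45,-.25,.25]),toolR(flatR(150),1)); robot.dwell(.5); print(robot.read_t())
shot("side","s2");shot("top","t2")
b=cv2.imread("pics/s2.png"); c=cv2.imread("pics/t2.png")
cv2.imwrite("pics/end.png",np.vstack([np.hstack([cv2.resize(b[130:240,170:330],(436,300)),cv2.resize(c[150:280,190:310],(277,300))]),np.hstack([cv2.resize(b,(400,250)),cv2.resize(c,(313,250))])]))
E
```

```text
f [0.5038 0.2787 0.0707]
contact 6 8 6.766570763570868
True h -0.0014268100021255805 [-3.5924  0.7847  5.4327]
36.4083
38.5
```

View pics/end.png

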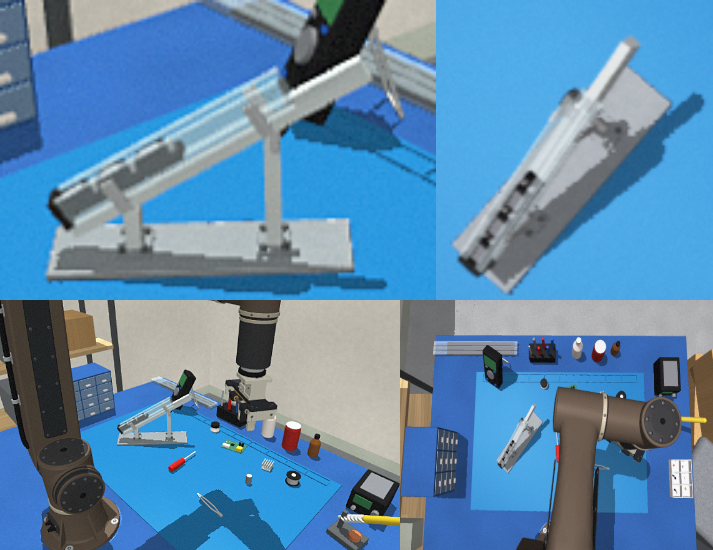

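The row runs from the plug over about 133 mm, closed up with evenly spaced notches uphill. The rail is bare and the bystanders are in place.

```bash
python3 -c "
from rig import robot
print(robot.job_done())"
```

```text
the job is handed in; nothing more can be done
None
```

Both loose relays are in the tube behind relay C, blade tabs uphill, in one closed-up row against the plug; the other things look unmoved in the last pictures, and the job was handed in at about 39 s.

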